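# Load two filter cassettes into the spring-loaded magazine

### The arm

A 7-joint arm with a two-finger parallel gripper is mounted at the origin on the work surface. World frame = base frame: x ahead of the robot, y to its left, z up, the work surface at z = 0. Lengths are in m, angles in rad, forces in N, time in s.
With the tool pointing down it reaches from about 0.425 to 0.875 m from the base axis. Payload 8.4 kg.
Tool frame: the origin (TCP) lies on the centre line of the jaws, within the pads' length; the fingertips stand env.tcp_to_tips ahead of it and the grasp point (between the pads) lies 8 mm behind it (env.tcp_to_tips is the distance from the TCP to the fingertips, in m); z points along the fingers, x is the direction in which the jaws open and shut, and the axes are right-handed (so a half turn about z gives the same grasp; the last joint's range is limited). The gripper opens to 85 mm and grips with 20 to 120 N. Pads are 22 mm wide; open, the fingers measure 114 mm over their backs; the gripper's body (76 mm by 85 mm) begins 54 mm behind the grasp point. The pads swing forward as they close: fully open they stand 13 mm farther back than shut.
Start: joints at [1.03, 0.333, 0.04, 1.465, -0.013, 1.343, -0.059], TCP at [0.278, -0.588, 0.242] pointing down, gripper open.
Joint ranges: [-2.58, 2.58], [-0.38, 2.09], [-1.3, 1.39], [0.25, 2.4], [-1.5, 4.64], [0.08, 2.09], [-2.65, 2.65]. Speed limits (rad/s): [2.22, 2.22, 2.79, 2.79, 3.14, 3.14, 3.14].

### API

Orientations are given as a unit quaternion [x, y, z, w].
In Python, from rig import env gives the robot as it stands.
- The arm moves only by the tool servo_tool, never from a script. Its argument "series" is one flat list of numbers, 7 for each row, row after row: the closure in counts, from 0 (fully open) to 255 (shut), then the shift along the tool's x, y, z in cm, then the turn, a rotation vector about the tool's x, y, z in rad. A call has 1 to 5 rows; each row is the pose to reach, as a shift and turn from the pose commanded when the call began, along the tool's axes at that moment; what a row does not reach only later rows make up. A row lasts 1/8 s, in which the tool goes at most 62.5 mm and 10.7 degrees, less where a joint would pass 70% of its speed; a pose out of reach is approached as far as the arm can. A call with a gripper value outside its range is refused whole. The fingers move at their own pace and stop on an object; the grip force is fixed at half the most. Time passes only in rows, so rows that repeat a pose let the fingers close. It gives the time, the measured TCP pose, the force and the opening at its end, in the units of the state.
- env.sense(): the state, without advancing time (a new reading comes with each control period).
- env.capture(name): name is "scene" or "top" or "wrist"; returns the picture (480x640x3 uint8, red, green, blue); there is no depth.
- env.get_calibration(name): a dict with "vfov" (degrees; the focal length in pixels is half the picture's height over the tangent of half this angle, whatever the lens; pixels are square), "cx", "cy" (the principal point, pixels), "k1" (the pictures are not rectified: a ray, as slopes to the right and down, at radius r is drawn at 1 + k1 r^2 times it, then the intrinsics apply), "pose" (4x4, takes a point from camera to world coordinates). Camera axes: x right, y down, z forward; pixel columns grow to the right and rows downward; lengths in m; the calibration is good to about 2 mm. A picture is of the moment at which its call begins: read the wrist's pose just before it. get_calibration takes no time and is no camera call; for the wrist camera it gives the pose at the moment of the call.
- env.finish_job(): hands the job in, once; it reports no verdict.
The state is a dict: "time": time; "joints": joint angles; "qd": joint speeds; "joint_torque": joint torques, N m; "eef_pos": TCP position; "ee_rot": TCP orientation; "contact_force": force on the tool from outside, world axes, zero at the start; "torque": the same for the moment, N m; "gripper_width": finger opening in m.
Only numpy, scipy, OpenCV 4.12 (cv2) and the standard library are available. Lean on these libraries where they do the work, as an engineer would, in place of code of your own. Each camera call takes 0.05 s, during which the arm holds its last target. There are 200 camera calls.

### The job

Load the green and the orange filter cassette into the blue spring-loaded magazine one at a time: push the green one straight down past the brass lips until they snap shut over it and it stays down on its own, then load the orange one on top of it in the same way. There is glass inside, so feel your way down and never squeeze one cassette against the other with more than about 25 N, nor lean that hard on the magazine's case. Leave the grey cassette and the other things on the table where they are.

Things in the scene. Friction and masses are not known exactly. Their poses are not given: they have to be found in the camera images.
- green_center (a point): Centre of the green-topped filter cassette, about 80 g: a black square block 50 x 50 x 17 mm with a green raised pad 36 x 36 x 3 mm in the middle of its top face (20 mm in all). Lies flat on the blue mat (3 mm thick) at the start. z is up out of the pad, x and y are square to its sides; any quarter turn fits the magazine.
- orange_center (a point): Centre of the orange-topped filter cassette: the same block with an orange pad on top, 20 mm high in all; flat on the blue mat at the start. Axes as for the green one.
- magazine_mouth (a point): Centre of the mouth of the magazine (a blue open-topped case), at its rim, 95 mm above the table; z up. The square well is 53 mm wide, 1.5 mm of play each side of a cassette; the top 6 mm of its walls flare outwards at 45 degrees. A cassette set into the mouth rests on the ramps of the brass lips, underside 4 to 23 mm below the rim.
- magazine_lips (a point): Point on the well's axis 25 mm below the rim. Half-way along the +x and -x walls a sprung brass lip, 30 mm wide, juts 6 mm in (41 mm clear between): steep ramp 12 mm high, flat underside, which snaps over the cassette's black shoulder beside the pad. The undersides lie from 17 to 33 mm below the rim, set differently in each magazine: feel. Spreading them takes 3 to 7 N.
- magazine_floor (a point): Well's floor, 87 mm below the rim. A white follower plate (damped, 0.6 N per 10 mm/s) is sprung up to 1 mm under the lips: 5 N when empty, 8.5 N with two cassettes in, besides the lips. With the second, the stack meets a stiff bumper (10 N, then 12 N/mm more) 1.5 mm after the lips close; the first alone has 21 mm to spare. Let go before they close, a cassette rises again.
- magazine: Magazine case, bolted down on a dark foot plate 110 mm square, 8 mm thick; origin at the centre of its underside, axes as for its mouth. Walls 12 mm thick: full walls 77 mm long at +x and -x; at +y and -y only the corners reach the rim, leaving a gap 35 mm wide for fingers from the rim down to 57 mm below it.
- grey_center (a point): Centre of a grey-topped cassette of the same size and shape, which is not to be used; flat on the table.
- lens_cell: Dark steel lens cell, a short cylinder 40 mm across and 28 mm high; origin at the centre of its underside.
- dispenser: White dispenser bottle with a steel cap, 66 mm across, 130 mm high; origin at the centre of its underside.
- driver: Red-handled screwdriver, 170 mm long, lying flat; its origin is on its underside.
- ring_mount: Black ring lens mount, 72 mm across, upright on a steel post with a round foot 56 mm across, 140 mm high in all; origin at the centre of its underside.
- post: Bare steel post, 25 mm across and 75 mm high, standing; origin at the centre of its underside.
- screw_cup: Small blue bowl, 70 mm across and 35 mm high; origin at the centre of its underside.
Not all that is in view belongs to the job. Leave any pink look-alike of the part that bears orange_center alone.

How it is judged:
By the outcome, as a careful person would: the job done as asked, in the order asked, and still so for the second after the job is handed in, with the robot touching nothing.
It also fails if it takes over 72 s, if anything falls off the work surface, if the arm or the gripper's body presses on something with over 40 N, if the wrist force passes 120 N, or if a joint passes its speed limit or range.

## Working session

There is one attempt and no reset: what is moved stays moved. The work goes in short steps, Python scripts to look and compute and a tool call to move; the robot and the scene stay as the last step left them, time stands still between calls to the robot, and variables do not carry over. Pictures are saved under pics/ and viewed, on a budget of 10 in all, crops included, one or two more only if the job needs it, and the job is handed in when it is done.

Besides the shell and the picture viewer there is one more tool, called after "Emit:" by a JSON object that holds its "method" and its "body", one argument or row to a line. servo_tool: Moves the arm, as the interface text tells. Its arguments: {"type":"object","properties":{"series":{"type":"array","items":{"type":"number"}}},"required":["series"]}

```bash
mkdir -p pics; ls; cat > h.py <<'E'
import numpy as np, cv2
from rig import env
from scipy.spatial.transform import Rotation as R
def K(c):
    f=240/np.tan(np.radians(c['vfov'])/2); return np.array([[f,0,c['cx']],[0,f,c['cy']],[0,0,1.]])
def ray(c,px):
    px=np.atleast_2d(np.array(px,float))[:,None]
    u=cv2.undistortPoints(px,K(c),np.array([c['k1'],0,0,0,0.]))[:,0]
    # drawn = (1+k1 r^2)*ray: OpenCV model
    d=np.c_[u,np.ones(len(u))]@c['pose'][:3,:3].T
    return np.array(c['pose'])[:3,3],d
def at_z(c,px,z):
    o,d=ray(c,px); return o+d*((z-o[2])/d[:,2])[:,None]
def proj(c,P):
    T=np.linalg.inv(c['pose']); p=np.atleast_2d(P)@T[:3,:3].T+T[:3,3]
    return cv2.projectPoints(p.reshape(-1,1,3),np.zeros(3),np.zeros(3),K(c),np.array([c['k1'],0,0,0,0.]))[0][:,0]
def to_tool(P,s=None):
    s=s or env.sense(); return R.from_quat(s['ee_rot']).inv().apply(np.array(P)-s['eef_pos'])*100
E
python3 - <<'E'
from h import *
s=env.sense(); print({k:np.round(v,4) for k,v in s.items()}, env.tcp_to_tips)
for n in ['scene','top','wrist']:
    c=env.get_calibration(n); c['pose']=np.array(c['pose']); print(n,c)
    im=env.capture(n); cv2.imwrite(f'pics/{n}0.png',im[:,:,::-1])
E
```

```text
pics
{'time': np.float64(0.0), 'joints': array([ 1.0298,  0.3339,  0.0399,  1.4663, -0.0134,  1.3433, -0.0585]), 'qd': array([-0.    , -0.001 ,  0.001 ,  0.0003, -0.0008,  0.0002, -0.0002]), 'joint_torque': array([-3.00000e-04, -6.58553e+01,  1.36500e+00, -4.05570e+01,
        1.66000e-02,  1.25000e-02,  0.00000e+00]), 'eef_pos': array([ 0.2777, -0.5872,  0.2414]), 'ee_rot': array([ 8.449e-01, -5.350e-01, -7.000e-04, -4.000e-04]), 'contact_force': array([-0.2074, -0.3207, -0.5857]), 'torque': array([ 0.0278, -0.0015,  0.0226]), 'gripper_width': np.float64(0.0857)} 0.011
scene {'vfov': 56.1333177273786, 'cx': 314.6701053164866, 'cy': 244.14706617250647, 'k1': -0.0801526853568494, 'pose': array([[-0.41265413,  0.56780752, -0.71225781,  1.23276347],
       [ 0.91081537,  0.26707017, -0.31478386,  0.2215217 ],
       [ 0.01148617, -0.77863223, -0.62737543,  0.64585377],
       [ 0.        ,  0.        ,  0.        ,  1.        ]])}
top {'vfov': 51.23282718738815, 'cx': 324.53309998518745, 'cy': 243.87409228743078, 'k1': -0.0949531299876269, 'pose': array([[-1.87000705e-04, -9.81005600e-01,  1.93979324e-01,
         3.59936325e-01],
       [-9.99995327e-01,  7.75351676e-04,  2.95714250e-03,
        -4.82675857e-02],
       [-3.05137555e-03, -1.93977865e-01, -9.81001161e-01,
         1.19821675e+00],
       [ 0.00000000e+00,  0.00000000e+00,  0.00000000e+00,
         1.00000000e+00]])}
wrist {'vfov': 65.10557487520303, 'cx': 325.0770091883814, 'cy': 236.0880530997733, 'k1': -0.07100699252679853, 'pose': array([[ 0.42759251, -0.86240182, -0.27097555,  0.34529277],
       [-0.9039703 , -0.4084361 , -0.12656087, -0.55354799],
       [-0.00152987,  0.29907032, -0.95422985,  0.37319598],
       [ 0.        ,  0.        ,  0.        ,  1.        ]])}
```

View pics/top0.png

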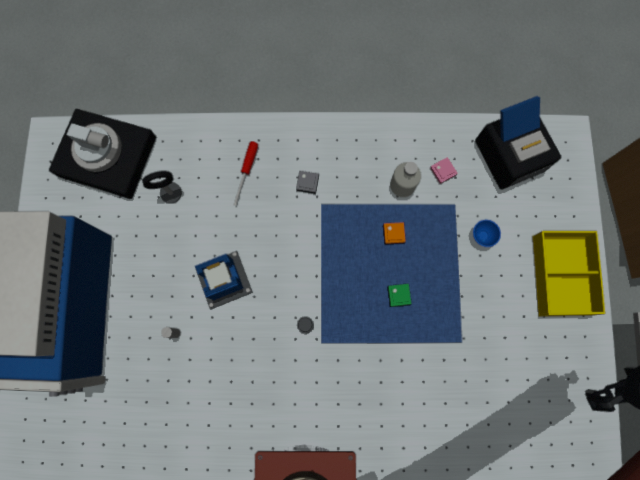

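View pics/scene0.png

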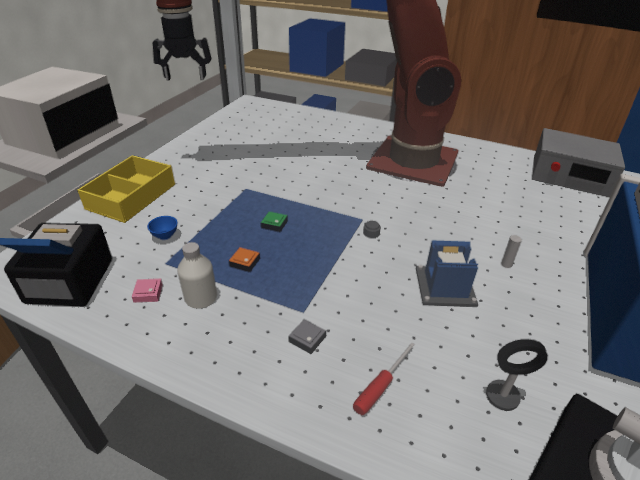

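The top view shows green at about (400,295), orange at (395,233), the magazine at (220,277) turned about 20°, grey at (307,181), and the pink look-alike at (444,170). The scene view agrees. Next I measure by colour.

```bash
cat >> h.py <<'E'
HSV={'green':((50,120,60),(75,255,255)),'orange':((8,150,100),(20,255,255)),'blue':((100,120,40),(118,255,255))}
def blobs(im,col,box=None,amin=60):
    m=cv2.inRange(cv2.cvtColor(im,cv2.COLOR_RGB2HSV),*map(np.array,HSV[col]))
    if box: z=np.zeros_like(m); x0,y0,x1,y1=box; z[y0:y1,x0:x1]=m[y0:y1,x0:x1]; m=z
    cs,_=cv2.findContours(m,cv2.RETR_EXTERNAL,cv2.CHAIN_APPROX_NONE)
    return sorted([c for c in cs if cv2.contourArea(c)>amin],key=cv2.contourArea,reverse=True)
def pad(c,im,col,z,box=None):
    b=blobs(im,col,box)[0][:,0]
    r=cv2.minAreaRect((at_z(c,b,z)[:,:2]*1000).astype(np.float32)); return np.round(r[0],1),np.round(r[1],1),round(r[2],1)
E
python3 - <<'E'
from h import *
for n in ['top','scene']:
    im=cv2.imread(f'pics/{n}0.png')[:,:,::-1].copy(); c=env.get_calibration(n)
    for col in ['green','orange']: print(n,col,pad(c,im,col,.023,(200,200,450,320)))
im=cv2.imread('pics/top0.png'); cr=cv2.resize(im[240:315,185:260],(600,600),interpolation=cv2.INTER_CUBIC); 
im=cv2.imread('pics/scene0.png'); c2=cv2.resize(im[225:315,405:495],(600,600),interpolation=cv2.INTER_CUBIC)
cv2.imwrite('pics/mag.png',cv2.resize(np.hstack([cr,c2]),(800,400)))
E
```

```text
top green (array([ 470.2, -220.3]), array([48.7, 48.3]), 5.5)
top orange (array([ 620.2, -212.1]), array([46.9, 48.1]), 0.0)
scene green (array([ 478.8, -219. ]), array([46.2, 46.2]), 5.9)
scene orange (array([ 628.3, -210.1]), array([47.6, 47.4]), 3.4)
```

View pics/mag.png

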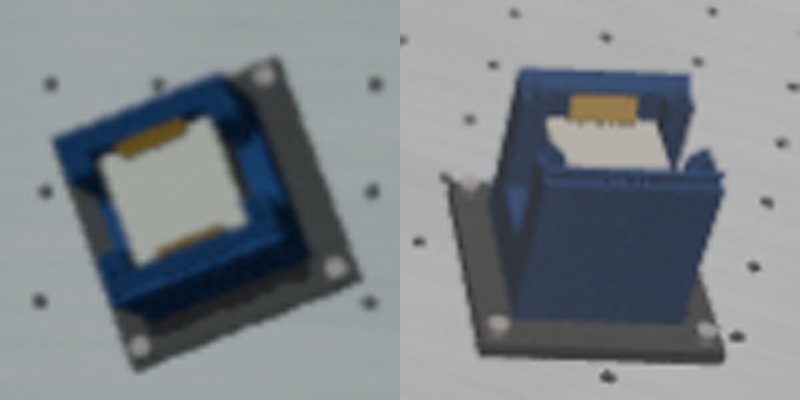

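The white follower sits high in the magazine. The lips are on the walls along about +21° (magazine x), so the finger gaps are at about -69°, close to the tool's present x axis. I'll go over green for a wrist look.

```bash
python3 - <<'E'
from h import *
print(to_tool([.474,-.22,.20]))
im=cv2.imread('pics/top0.png')[:,:,::-1].copy(); c=env.get_calibration('top')
p=np.array([[55,140],[225,80],[305,262],[115,302]])*75/400+[185,240]
print('rim corners',at_z(c,p,.095))
p=np.array([[280,58],[360,282],[137,370]])*75/400+[185,240]
print('foot',at_z(c,p,.008))
E
```

```text
[-24.80769901 -33.44634025   4.19146421]
rim corners [[0.52713935 0.24497263 0.095     ]
 [0.55277765 0.17374181 0.095     ]
 [0.47602343 0.13752951 0.095     ]
 [0.45911114 0.21654429 0.095     ]]
foot [[0.57814235 0.16642478 0.008     ]
 [0.47625821 0.1271895  0.008     ]
 [0.43660608 0.22627405 0.008     ]]
```

Emit:
{"method": "servo_tool", "body": {
  "series": [0, -6, -8, 1, 0, 0, 0.1, 0, -12, -16, 2, 0, 0, 0.2, 0, -18, -24, 3, 0, 0, 0.3, 0, -22, -30, 4, 0, 0, 0.35, 0, -24.8, -33.4, 4.2, 0, 0, 0.35]
}}

```text
time: 0.78
eef_pos: [0.4249, -0.3114, 0.2102]
ee_rot: [0.739, -0.674, 0.0, 0.0]
contact_force: [1.4, -1.7, -0.1]
gripper_width: 0.0854
```

Emit:
{"method": "servo_tool", "body": {
  "series": [0, 0, 0, 0, 0, 0, 0, 0, 0, 0, 0, 0, 0, 0]
}}

```text
time: 1.02
eef_pos: [0.4241, -0.3137, 0.2105]
ee_rot: [0.739, -0.674, -0.0, 0.0]
contact_force: [-0.8, -1.6, 0.0]
gripper_width: 0.0857
```

```bash
python3 - <<'E'
from h import *
s=env.sense();c=env.get_calibration('wrist'); im=env.capture('wrist'); cv2.imwrite('pics/w1.png',im[:,:,::-1])
print(s['eef_pos'],s['ee_rot'],s['contact_force'],s['time'])
for col in ['green','orange']:
    try: print(col,pad(c,im,col,.023))
    except Exception as e: print(col,e)
E
```

```text
[ 0.42407976 -0.3137247   0.21045083] [ 7.38909234e-01 -6.73804928e-01 -4.36954039e-05  2.47829863e-04] [-0.8211477  -1.64634627  0.04357458] 1.025
green (array([ 471. , -221.1]), array([47.8, 47.9]), 5.9)
orange list index out of range
```

View pics/w1.png

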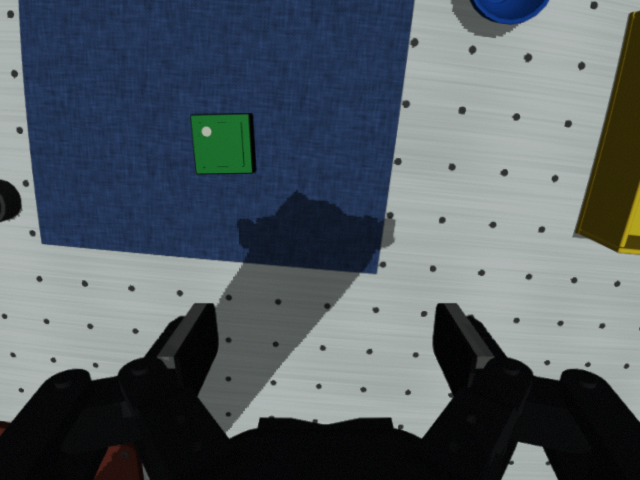

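The wrist view shows the green cassette at (222,144), its whole top green. It fixes at (0.471, -0.221), yaw 5.9°, in agreement with the top camera. Moving over it.

```bash
python3 - <<'E'
from h import *
print(to_tool([.471,-.221,.11]))
E
```

```text
[-8.8831184  -5.55859555 10.04297783]
```

Emit:
{"method": "servo_tool", "body": {
  "series": [0, -5, -3, 2, 0, 0, -0.01, 0, -8, -5, 6, 0, 0, -0.01, 0, -8.9, -5.6, 10, 0, 0, -0.01, 0, -8.9, -5.6, 10, 0, 0, -0.01]
}}

```text
time: 1.58
eef_pos: [0.4699, -0.2195, 0.108]
ee_rot: [0.742, -0.67, -0.003, 0.001]
contact_force: [-0.7, 0.3, 0.8]
gripper_width: 0.0856
```

```bash
python3 - <<'E'
from h import *
s=env.sense();c=env.get_calibration('wrist'); im=env.capture('wrist'); cv2.imwrite('pics/w2.png',im[:,:,::-1])
print(s['eef_pos'],s['ee_rot'],s['contact_force'],s['time'])
print(pad(c,im,'green',.021)); b=blobs(im,'green')[0]; print(cv2.boundingRect(b))
print(to_tool([.471,-.221,.016]))
E
```

```text
[ 0.46989962 -0.21952774  0.10803038] [ 0.74197459 -0.67042198 -0.00269407  0.00090325] [-0.66036466  0.28045185  0.82071215] 1.575
(array([ 471.4, -220.4]), array([47.9, 48.7]), 5.9)
(289, 205, 82, 75)
[ 0.02885428 -0.02520922  9.41546578]
```

Emit:
{"method": "servo_tool", "body": {
  "series": [0, 0, 0, 4, 0, 0, 0, 0, 0, 0, 7.5, 0, 0, 0, 0, 0, 0, 9.1, 0, 0, 0, 0, 0, 0, 9.1, 0, 0, 0]
}}

```text
time: 2.12
eef_pos: [0.4719, -0.2207, 0.02]
ee_rot: [0.742, -0.671, -0.0, 0.0]
contact_force: [-0.4, 0.6, 0.5]
gripper_width: 0.0853
```

Emit:
{"method": "servo_tool", "body": {
  "series": [60, 0, 0, 0, 0, 0, 0, 90, 0, 0, 0, 0, 0, 0, 90, 0, 0, 0, 0, 0, 0]
}}

```text
time: 2.5
eef_pos: [0.4724, -0.2198, 0.0203]
ee_rot: [0.742, -0.67, 0.001, -0.0]
contact_force: [0.0, -0.2, -0.3]
gripper_width: 0.0552
```

Emit:
{"method": "servo_tool", "body": {
  "series": [90, 0, 0, 0.2, 0, 0, 0, 90, 0, 0, 0.4, 0, 0, 0]
}}

```text
time: 2.75
eef_pos: [0.472, -0.2196, 0.0154]
ee_rot: [0.742, -0.67, -0.0, -0.0]
contact_force: [-0.9, -0.4, -0.6]
gripper_width: 0.0554
```

Emit:
{"method": "servo_tool", "body": {
  "series": [255, 0, 0, 0, 0, 0, 0, 255, 0, 0, 0, 0, 0, 0, 255, 0, 0, 0, 0, 0, 0]
}}

```text
time: 3.12
eef_pos: [0.4721, -0.2196, 0.0155]
ee_rot: [0.742, -0.67, 0.0, -0.0]
contact_force: [0.7, -0.2, 1.2]
gripper_width: 0.0485
```

```bash
python3 - <<'E'
from h import *
s=env.sense(); print(to_tool([.43,.12,.25]),np.degrees(2*np.arctan2(s['ee_rot'][1],s['ee_rot'][0])))
E
```

```text
[-34.21356878   0.73185372 -23.44518349] -84.16694457848742
```

Emit:
{"method": "servo_tool", "body": {
  "series": [255, 0, 0, -5, 0, 0, 0, 255, -2, 0, -11, 0, 0, 0, 255, -6, 0.2, -15, 0, 0, 0, 255, -11, 0.3, -18.5, 0, 0, -0.05, 255, -16, 0.4, -22, 0, 0, -0.15]
}}

```text
time: 3.75
eef_pos: [0.4511, -0.0594, 0.2366]
ee_rot: [0.791, -0.612, 0.0, 0.0]
contact_force: [0.7, 1.5, -1.1]
gripper_width: 0.0486
```

```bash
python3 - <<'E'
from h import *
s=env.sense(); print(to_tool([.43,.12,.25]),np.degrees(2*np.arctan2(s['ee_rot'][1],s['ee_rot'][0])),s['gripper_width'])
E
```

```text
[-17.89679077  -2.46293386  -1.3467593 ] -75.4491249519416 0.048641068844381685
```

Emit:
{"method": "servo_tool", "body": {
  "series": [255, -6, -0.8, -0.4, 0, 0, -0.05, 255, -11, -1.6, -0.8, 0, 0, -0.1, 255, -16, -2.2, -1.2, 0, 0, -0.11, 255, -17.9, -2.5, -1.3, 0, 0, -0.11, 255, -17.9, -2.5, -1.3, 0, 0, -0.11]
}}

```text
time: 4.38
eef_pos: [0.431, 0.12, 0.2484]
ee_rot: [0.824, -0.567, -0.0, 0.0]
contact_force: [-0.3, -0.2, -0.4]
gripper_width: 0.0487
```

```bash
python3 - <<'E'
from h import *
s=env.sense();c=env.get_calibration('wrist'); im=env.capture('wrist'); cv2.imwrite('pics/w3.png',im[:,:,::-1])
np.save('w3.npy',np.array(c,dtype=object),allow_pickle=True)
print(s['eef_pos'],s['ee_rot'],s['contact_force'],s['time'],s['gripper_width'])
E
```

```text
[0.43095609 0.12000969 0.24843828] [ 8.23654428e-01 -5.67092041e-01 -2.54774454e-05  1.00695742e-05] [-0.26313684 -0.17582746 -0.35842872] 4.375 0.048743925691187344
```

View pics/w3.png

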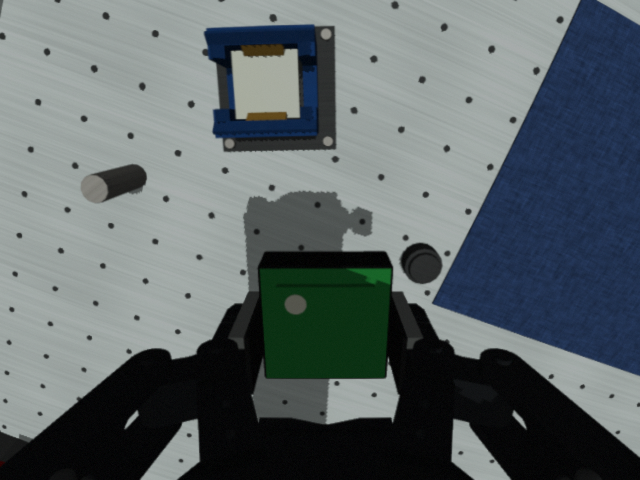

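The wrist view shows green held squarely, with the magazine at (265,85) and the gap axis nearly parallel to the jaws. Zooming in on the magazine.

```bash
python3 - <<'E'
from h import *
im=cv2.imread('pics/w3.png'); cv2.imwrite('pics/w3z.png',cv2.resize(im[15:160,190:350],(800,725),interpolation=cv2.INTER_CUBIC)[:600])
E
```

```text
(no output)
```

View pics/w3z.png

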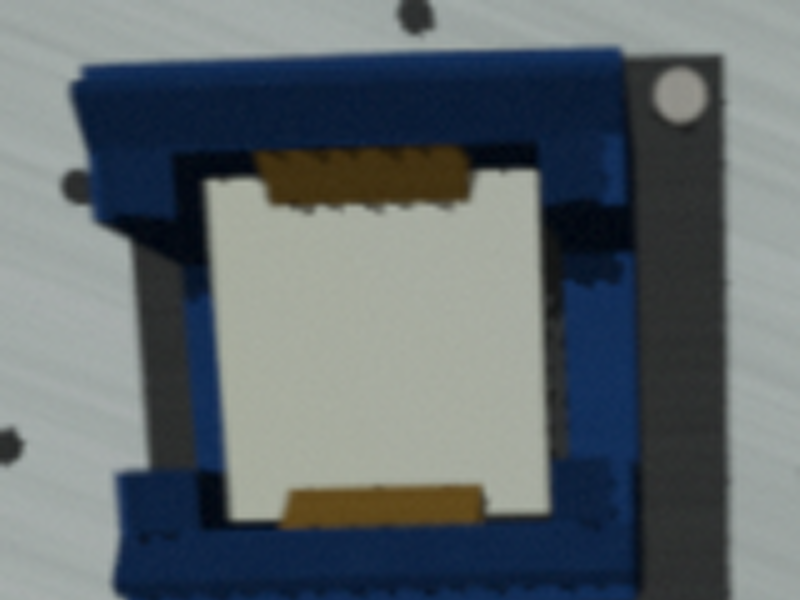

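```bash
cat > mag.py <<'E'
from h import *
from scipy.optimize import minimize
def fit(views,p0=(506,195,21)):
    D=[]
    for c,im,box in views:
        bs=blobs(im,'blue',box,20); pts=np.vstack(bs)
        D.append((c,cv2.convexHull(pts)))
    b=np.array([[i,j,k] for i in(-38.5,38.5) for j in(-38.5,38.5) for k in(8,95)])
    S=8
    def res(p):
        out=[]
        a=np.radians(p[2]); Rz=np.array([[np.cos(a),-np.sin(a),0],[np.sin(a),np.cos(a),0],[0,0,1]])
        P=(b@Rz.T+[p[0],p[1],0])/1000
        for c,h in D:
            q=cv2.convexHull(proj(c,P).astype(np.float32)); A,_=cv2.intersectConvexConvex(q,h.astype(np.float32))
            out.append(A/(cv2.contourArea(q)+cv2.contourArea(h)-A))
        return np.array(out)
    r=minimize(lambda p:-res(p).sum(),p0,method='Nelder-Mead',options=dict(initial_simplex=np.array(p0)+np.array([[0,0,0],[5,0,0],[0,5,0],[0,0,4]])))
    return np.round(r.x,2),np.round(res(r.x),3)
E
python3 - <<'E'
from mag import *
L=lambda n:cv2.imread(f'pics/{n}.png')[:,:,::-1].copy()
V=[(np.load('w3.npy',allow_pickle=True).item(),L('w3'),(195,15,345,150)),(env.get_calibration('top'),L('top0'),(190,240,255,315)),(env.get_calibration('scene'),L('scene0'),(410,225,490,310))]
for v in V: print(fit([v]))
print(fit(V)); 
c=V[0][0]
# cassette centre in tool frame at shoulder height
s=env.sense(); P=at_z(c,[[265,267],[391,267],[387,378],[266,378]],s['eef_pos'][2]+.0045)
print(to_tool(P).round(2), to_tool(P).mean(0))
E
```

```text
(array([507.64, 199.35,  22.09]), array([0.963]))
(array([507.38, 198.55,  26.93]), array([0.81]))
(array([344.04, 177.39,   5.25]), array([0.054]))
(array([507.64, 199.37,  22.16]), array([0.963, 0.806, 0.036]))
[[-2.51 -2.38 -0.45]
 [ 2.09 -2.39 -0.45]
 [ 2.22  2.5  -0.45]
 [-2.72  2.51 -0.45]] [-0.2313223   0.05574476 -0.45001825]
```

The wrist fit (IoU 0.963) puts the magazine at (507.6, 199.4) mm, yaw 22.1°. The held cassette appears 2.3 mm off in tool x, though the jaws centre it. Correcting for that bias gives about (508, 197), which agrees with the foot plate in the top view at (507, 196).

```bash
python3 - <<'E'
from h import *
print(to_tool([.5085,.197,.13]))
E
```

```text
[ -4.59629928 -10.02035147  11.81733291]
```

Emit:
{"method": "servo_tool", "body": {
  "series": [255, -2, -5, 2, 0, 0, -0.02, 255, -4, -9, 5, 0, 0, -0.02, 255, -4.6, -10, 9, 0, 0, -0.02, 255, -4.6, -10, 11.8, 0, 0, -0.02, 255, -4.6, -10, 11.8, 0, 0, -0.02]
}}

```text
time: 5.05
eef_pos: [0.5076, 0.1948, 0.128]
ee_rot: [0.828, -0.561, -0.002, 0.002]
contact_force: [-0.3, -0.2, -0.3]
gripper_width: 0.0484
```

```bash
python3 - <<'E'
from h import *
im=env.capture('top'); im2=env.capture('scene'); s=env.sense(); print(to_tool([.5085,.197,.13]),s['contact_force'],s['ee_rot'])
a=cv2.resize(im[235:325,175:265],(600,600),interpolation=cv2.INTER_CUBIC);b=cv2.resize(im2[185:315,385:515],(600,600),interpolation=cv2.INTER_CUBIC)
cv2.imwrite('pics/over.png',cv2.resize(np.hstack([a,b]),(800,400))[:,:,::-1])
E
```

```text
[-0.10844743  0.03045257  0.1140336 ] [ 0.34114962 -0.31442786  0.77691633] [ 8.28008251e-01 -5.60715889e-01  1.63026055e-04  5.11949959e-05]
```

View pics/over.png

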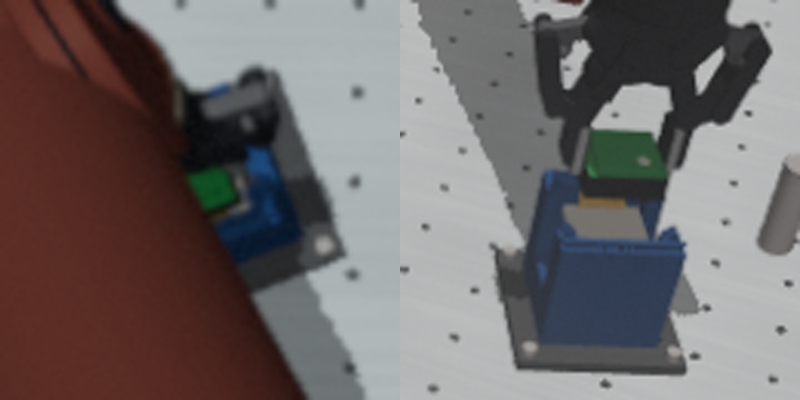

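```bash
python3 - <<'E'
from h import *
c=env.get_calibration('scene'); s=env.sense(); e=np.array(s['eef_pos'])
f=lambda P:(proj(c,P)-[385,185])/.325+[400,0]
a=np.radians(22);x=np.array([np.cos(a),np.sin(a),0]);y=np.array([-x[1],x[0],0]);ij=[(-1,-1),(-1,1),(1,1),(1,-1)]
print('pad/cass top',f([e+[0,0,.0045]+.025*(i*x+j*y) for i,j in ij]).round())
for m in ([.508,.197,.095],[.5075,.195,.095]):print('rim',f([np.array(m)+.0385*(i*x+j*y) for i,j in ij]).round())
print(to_tool(e+.001*x),to_tool(e+.001*y))
E
```

```text
pad/cass top [[575. 123.]
 [654. 126.]
 [672. 176.]
 [590. 173.]]
rim [[541. 160.]
 [658. 164.]
 [686. 241.]
 [561. 237.]]
rim [[538. 158.]
 [655. 163.]
 [682. 240.]
 [558. 236.]]
[-3.67641238e-04 -9.99993237e-02  9.68385786e-06] [-9.99993188e-02  3.67638046e-04 -3.27743764e-05]
```

Emit:
{"method": "servo_tool", "body": {
  "series": [255, -0.1, 0, 0.7, 0, 0, 0, 255, -0.1, 0, 1.3, 0, 0, 0, 255, -0.1, 0, 1.7, 0, 0, 0, 255, -0.1, 0, 2.0, 0, 0, 0, 255, -0.1, 0, 2.0, 0, 0, 0]
}}

```text
time: 5.78
eef_pos: [0.5081, 0.198, 0.1103]
ee_rot: [0.828, -0.56, -0.0, 0.0]
contact_force: [0.0, -0.1, -0.9]
gripper_width: 0.0484
```

Emit:
{"method": "servo_tool", "body": {
  "series": [255, 0, 0, 0.1, 0, 0, 0, 255, 0, 0, 0.2, 0, 0, 0, 255, 0, 0, 0.3, 0, 0, 0]
}}

```text
time: 6.15
eef_pos: [0.5082, 0.1981, 0.1075]
ee_rot: [0.828, -0.56, -0.0, -0.0]
contact_force: [0.0, 1.0, 0.1]
gripper_width: 0.0487
```

Emit:
{"method": "servo_tool", "body": {
  "series": [255, 0, 0, 0.1, 0, 0, 0, 255, 0, 0, 0.2, 0, 0, 0, 255, 0, 0, 0.3, 0, 0, 0]
}}

```text
time: 6.52
eef_pos: [0.5082, 0.1981, 0.1044]
ee_rot: [0.828, -0.56, -0.0, -0.0]
contact_force: [0.2, 0.9, -0.4]
gripper_width: 0.0486
```

Underside is now about 3 mm below the rim. Continuing slowly.

Emit:
{"method": "servo_tool", "body": {
  "series": [255, 0, 0, 0.1, 0, 0, 0, 255, 0, 0, 0.2, 0, 0, 0]
}}

```text
time: 6.78
eef_pos: [0.5082, 0.1981, 0.1024]
ee_rot: [0.828, -0.56, -0.0, -0.0]
contact_force: [-0.1, 0.1, -0.8]
gripper_width: 0.0482
```

Emit:
{"method": "servo_tool", "body": {
  "series": [255, 0, 0, 0.1, 0, 0, 0, 255, 0, 0, 0.2, 0, 0, 0]
}}

```text
time: 7.02
eef_pos: [0.5085, 0.1982, 0.101]
ee_rot: [0.828, -0.56, 0.0, -0.0]
contact_force: [-1.1, -0.9, 9.8]
gripper_width: 0.0481
```

Emit:
{"method": "servo_tool", "body": {
  "series": [255, 0, 0, 0.1, 0, 0, 0, 255, 0, 0, 0.2, 0, 0, 0]
}}

```text
time: 7.28
eef_pos: [0.5088, 0.1983, 0.0988]
ee_rot: [0.828, -0.56, 0.0, -0.001]
contact_force: [1.9, 0.1, 0.4]
gripper_width: 0.0485
```

Emit:
{"method": "servo_tool", "body": {
  "series": [255, 0, -0.08, 0, 0, 0, 0, 255, 0, -0.08, 0.1, 0, 0, 0]
}}

```text
time: 7.52
eef_pos: [0.5089, 0.1984, 0.0974]
ee_rot: [0.828, -0.56, -0.0, 0.0]
contact_force: [1.1, 0.8, 1.1]
gripper_width: 0.0483
```

Emit:
{"method": "servo_tool", "body": {
  "series": [255, 0, 0, 0.1, 0, 0, 0, 255, 0, 0, 0.2, 0, 0, 0]
}}

```text
time: 7.78
eef_pos: [0.5089, 0.1983, 0.0954]
ee_rot: [0.828, -0.56, -0.0, 0.0]
contact_force: [0.2, 1.1, 0.6]
gripper_width: 0.0483
```

Emit:
{"method": "servo_tool", "body": {
  "series": [255, 0, 0, 0.1, 0, 0, 0, 255, 0, 0, 0.2, 0, 0, 0]
}}

```text
time: 8.02
eef_pos: [0.509, 0.1984, 0.0935]
ee_rot: [0.828, -0.56, 0.0, -0.0]
contact_force: [0.0, -0.2, 2.2]
gripper_width: 0.0485
```

Emit:
{"method": "servo_tool", "body": {
  "series": [255, 0, 0, 0.1, 0, 0, 0, 255, 0, 0, 0.2, 0, 0, 0]
}}

```text
time: 8.28
eef_pos: [0.5091, 0.1984, 0.0916]
ee_rot: [0.828, -0.56, 0.0, -0.0]
contact_force: [0.3, -0.2, 3.0]
gripper_width: 0.0484
```

Emit:
{"method": "servo_tool", "body": {
  "series": [255, 0, 0, 0.1, 0, 0, 0, 255, 0, 0, 0.2, 0, 0, 0]
}}

```text
time: 8.52
eef_pos: [0.5091, 0.1984, 0.0896]
ee_rot: [0.828, -0.56, 0.0, -0.0]
contact_force: [0.7, 0.6, 3.2]
gripper_width: 0.0484
```

Emit:
{"method": "servo_tool", "body": {
  "series": [255, 0, 0, 0.1, 0, 0, 0, 255, 0, 0, 0.2, 0, 0, 0]
}}

```text
time: 8.78
eef_pos: [0.5088, 0.1983, 0.0872]
ee_rot: [0.828, -0.56, -0.0, 0.0]
contact_force: [-0.2, 0.8, 1.0]
gripper_width: 0.0486
```

Emit:
{"method": "servo_tool", "body": {
  "series": [255, 0, 0, 0.1, 0, 0, 0, 255, 0, 0, 0.2, 0, 0, 0]
}}

```text
time: 9.02
eef_pos: [0.5089, 0.1983, 0.0857]
ee_rot: [0.828, -0.56, -0.0, 0.0]
contact_force: [-1.6, -0.7, 6.4]
gripper_width: 0.0489
```

Emit:
{"method": "servo_tool", "body": {
  "series": [255, 0, 0, 0.1, 0, 0, 0, 255, 0, 0, 0.2, 0, 0, 0]
}}

```text
time: 9.28
eef_pos: [0.5089, 0.1983, 0.0838]
ee_rot: [0.828, -0.56, 0.0, 0.0]
contact_force: [-1.6, 0.2, 6.9]
gripper_width: 0.0484
```

Lips are fully spread and the follower was met at about TCP 0.0865, so the lip undersides are about 21 mm below the rim. I expect the snap near TCP 0.069.

Emit:
{"method": "servo_tool", "body": {
  "series": [255, 0, 0, 0.1, 0, 0, 0, 255, 0, 0, 0.2, 0, 0, 0, 255, 0, 0, 0.3, 0, 0, 0, 255, 0, 0, 0.4, 0, 0, 0, 255, 0, 0, 0.5, 0, 0, 0]
}}

```text
time: 9.9
eef_pos: [0.5089, 0.1983, 0.0788]
ee_rot: [0.828, -0.56, 0.0, 0.0]
contact_force: [-1.8, -0.0, 6.0]
gripper_width: 0.048
```

Emit:
{"method": "servo_tool", "body": {
  "series": [255, 0, 0, 0.1, 0, 0, 0, 255, 0, 0, 0.2, 0, 0, 0, 255, 0, 0, 0.3, 0, 0, 0, 255, 0, 0, 0.4, 0, 0, 0, 255, 0, 0, 0.5, 0, 0, 0]
}}

```text
time: 10.52
eef_pos: [0.5089, 0.1983, 0.0738]
ee_rot: [0.828, -0.56, 0.0, 0.0]
contact_force: [-2.7, -1.5, 7.3]
gripper_width: 0.0486
```

Emit:
{"method": "servo_tool", "body": {
  "series": [255, 0, 0, 0.1, 0, 0, 0, 255, 0, 0, 0.2, 0, 0, 0]
}}

```text
time: 10.78
eef_pos: [0.5089, 0.1983, 0.0718]
ee_rot: [0.828, -0.56, 0.0, 0.0]
contact_force: [-2.2, 0.0, 7.8]
gripper_width: 0.0482
```

Emit:
{"method": "servo_tool", "body": {
  "series": [255, 0, 0, 0.1, 0, 0, 0, 255, 0, 0, 0.2, 0, 0, 0]
}}

```text
time: 11.02
eef_pos: [0.5089, 0.1983, 0.0697]
ee_rot: [0.828, -0.56, 0.0, 0.0]
contact_force: [-1.0, -0.6, 6.4]
gripper_width: 0.0486
```

Emit:
{"method": "servo_tool", "body": {
  "series": [255, 0, 0, 0.1, 0, 0, 0, 255, 0, 0, 0.2, 0, 0, 0]
}}

```text
time: 11.28
eef_pos: [0.5089, 0.1983, 0.0677]
ee_rot: [0.828, -0.56, 0.0, 0.0]
contact_force: [-1.5, -1.3, 6.6]
gripper_width: 0.0484
```

Emit:
{"method": "servo_tool", "body": {
  "series": [255, 0, 0, 0.1, 0, 0, 0, 255, 0, 0, 0.2, 0, 0, 0]
}}

```text
time: 11.52
eef_pos: [0.5089, 0.1983, 0.0657]
ee_rot: [0.828, -0.56, -0.0, 0.0]
contact_force: [-1.0, -0.6, 6.5]
gripper_width: 0.0484
```

Emit:
{"method": "servo_tool", "body": {
  "series": [255, 0, 0, 0.1, 0, 0, 0, 255, 0, 0, 0.2, 0, 0, 0, 255, 0, 0, 0.2, 0, 0, 0]
}}

```text
time: 11.9
eef_pos: [0.5089, 0.1983, 0.0637]
ee_rot: [0.828, -0.56, 0.0, 0.0]
contact_force: [-2.3, -1.6, 6.2]
gripper_width: 0.0486
```

Emit:
{"method": "servo_tool", "body": {
  "series": [255, 0, 0, -0.1, 0, 0, 0, 255, 0, 0, -0.2, 0, 0, 0, 255, 0, 0, -0.2, 0, 0, 0]
}}

```text
time: 12.28
eef_pos: [0.5089, 0.1983, 0.0658]
ee_rot: [0.828, -0.56, -0.0, 0.0]
contact_force: [-0.9, -0.7, 6.0]
gripper_width: 0.0488
```

Emit:
{"method": "servo_tool", "body": {
  "series": [255, 0, 0, -0.1, 0, 0, 0, 255, 0, 0, -0.2, 0, 0, 0]
}}

```text
time: 12.52
eef_pos: [0.5088, 0.1983, 0.0677]
ee_rot: [0.828, -0.56, -0.0, 0.0]
contact_force: [-1.1, -1.1, 4.5]
gripper_width: 0.0485
```

Emit:
{"method": "servo_tool", "body": {
  "series": [255, 0, 0, -0.05, 0, 0, 0, 255, 0, 0, -0.1, 0, 0, 0]
}}

```text
time: 12.78
eef_pos: [0.5088, 0.1983, 0.0687]
ee_rot: [0.828, -0.56, -0.0, 0.0]
contact_force: [-2.1, -0.9, 5.5]
gripper_width: 0.0484
```

Emit:
{"method": "servo_tool", "body": {
  "series": [255, 0, 0, -0.05, 0, 0, 0, 255, 0, 0, -0.1, 0, 0, 0]
}}

```text
time: 13.02
eef_pos: [0.5089, 0.1983, 0.0697]
ee_rot: [0.828, -0.56, -0.0, 0.0]
contact_force: [-0.9, -1.9, 4.8]
gripper_width: 0.0484
```

Emit:
{"method": "servo_tool", "body": {
  "series": [255, 0, 0, -0.05, 0, 0, 0, 255, 0, 0, -0.05, 0, 0, 0]
}}

```text
time: 13.28
eef_pos: [0.5089, 0.1983, 0.0702]
ee_rot: [0.828, -0.56, -0.0, 0.0]
contact_force: [-1.9, -0.4, 5.0]
gripper_width: 0.0485
```

Emit:
{"method": "servo_tool", "body": {
  "series": [255, 0, 0, -0.05, 0, 0, 0, 255, 0, 0, -0.05, 0, 0, 0]
}}

```text
time: 13.52
eef_pos: [0.5089, 0.1983, 0.0705]
ee_rot: [0.828, -0.56, -0.0, 0.0]
contact_force: [0.2, -0.1, 3.1]
gripper_width: 0.0485
```

Emit:
{"method": "servo_tool", "body": {
  "series": [255, 0, 0, -0.05, 0, 0, 0, 255, 0, 0, -0.05, 0, 0, 0]
}}

```text
time: 13.78
eef_pos: [0.5089, 0.1983, 0.0706]
ee_rot: [0.828, -0.56, -0.0, 0.0]
contact_force: [2.3, 1.8, -4.7]
gripper_width: 0.0481
```

Lifting stops hard at TCP 0.0705 (force fell from +5 to -4.7 N), so green is latched under the lips. Releasing and lifting clear.

Emit:
{"method": "servo_tool", "body": {
  "series": [255, 0, 0, 0.05, 0, 0, 0, 60, 0, 0, 0.05, 0, 0, 0, 60, 0, 0, 0.05, 0, 0, 0, 60, 0, 0, 0.05, 0, 0, 0, 60, 0, 0, 0.05, 0, 0, 0]
}}

```text
time: 14.4
eef_pos: [0.509, 0.1984, 0.0706]
ee_rot: [0.828, -0.56, 0.0, -0.0]
contact_force: [0.2, -0.7, 0.3]
gripper_width: 0.0654
```

Emit:
{"method": "servo_tool", "body": {
  "series": [60, 0, 0, -1.5, 0, 0, 0, 30, 0, 0, -4, 0, 0, 0, 0, 0, 0, -8, 0, 0, 0, 0, 0, 0, -12, 0, 0, 0, 0, 3, 3, -13, 0, 0, 0]
}}

```text
time: 15.02
eef_pos: [0.4935, 0.1624, 0.2045]
ee_rot: [0.83, -0.558, 0.001, -0.003]
contact_force: [0.3, -1.2, 0.6]
gripper_width: 0.0852
```

```bash
python3 - <<'E'
from h import *
s=env.sense();print(s['contact_force'],np.degrees(2*np.arctan2(s['ee_rot'][1],s['ee_rot'][0])), to_tool([.625,-.211,.20]))
c=env.get_calibration('wrist'); im=env.capture('wrist'); cv2.imwrite('pics/w4.png',im[:,:,::-1])
E
```

```text
[ 0.2512357  -1.19483323  0.57890493] -67.86226496088305 [39.54139714  1.89346639  0.39538016]
```

View pics/w4.png

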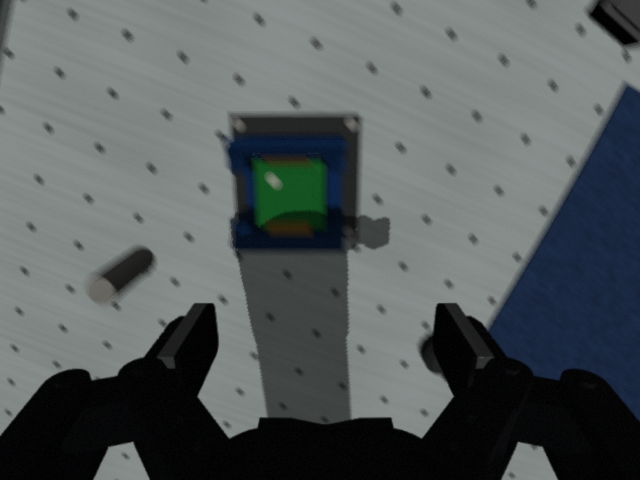

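Green sits under both brass lips, and its shoulders are covered at (290,160) and (290,228). Before going to orange I'll check the bottle's clearance.

```bash
python3 - <<'E'
from h import *
c=env.get_calibration('top'); print(at_z(c,[[411,168]],.13),at_z(c,[[403,193]],.0))
c=env.get_calibration('scene'); print(at_z(c,[[191,248]],.13),at_z(c,[[200,302]],.0))
print(env.sense()['joints'].round(2))
w=env.get_calibration('wrist'); print(to_tool(w['pose'][:3,3]))
E
```

```text
[[ 0.74527324 -0.23990406  0.13      ]] [[ 0.72622841 -0.24064904  0.        ]]
[[ 0.75250131 -0.23525685  0.13      ]] [[ 0.7619211 -0.232402   0.       ]]
[ 0.19  0.13 -0.62  1.81  0.08  1.22 -1.65]
[ -0.16770504  -7.53621879 -13.16896278]
```

Emit:
{"method": "servo_tool", "body": {
  "series": [0, 6, 0.3, 0, 0, 0, -0.18, 0, 12, 0.6, 0, 0, 0, -0.36, 0, 18, 0.9, 0, 0, 0, -0.54, 0, 24, 1.2, 0, 0, 0, -0.72, 0, 30, 1.4, 0.2, 0, 0, -0.9]
}}

```text
time: 15.7
eef_pos: [0.5903, -0.122, 0.2001]
ee_rot: [0.989, -0.146, 0.001, 0.0]
contact_force: [0.4, 1.1, -0.3]
gripper_width: 0.0855
```

```bash
python3 - <<'E'
from h import *
s=env.sense();print(s['contact_force'],np.degrees(2*np.arctan2(s['ee_rot'][1],s['ee_rot'][0])), to_tool([.622,-.255,.17]))
E
```

```text
[ 0.36781953  1.063112   -0.27590525] -16.842311291580046 [ 6.88041334 11.80884694  3.02441374]
```

Emit:
{"method": "servo_tool", "body": {
  "series": [0, 3, 5, 1, 0, 0, -0.17, 0, 5.5, 10, 2, 0, 0, -0.35, 0, 6.9, 11.8, 3, 0, 0, -0.35, 0, 6.9, 11.8, 3, 0, 0, -0.35]
}}

```text
time: 16.2
eef_pos: [0.6202, -0.255, 0.1679]
ee_rot: [1.0, 0.023, -0.001, -0.0]
contact_force: [0.7, 1.1, -0.2]
gripper_width: 0.0855
```

```bash
python3 - <<'E'
from h import *
s=env.sense();c=env.get_calibration('wrist'); im=env.capture('wrist'); cv2.imwrite('pics/w5.png',im[:,:,::-1])
print(s['eef_pos'],np.degrees(2*np.arctan2(s['ee_rot'][1],s['ee_rot'][0])))
p=pad(c,im,'orange',.0205);print(p,cv2.boundingRect(blobs(im,'orange')[0]))
im=env.capture('top');print(pad(env.get_calibration('top'),im,'orange',.0205,(330,200,460,260)))
print(to_tool([*p[0]/1000,.06]))
E
```

```text
[ 0.62015064 -0.25495337  0.16785497] 2.5840913241803607
(array([ 621.3, -211.1]), array([48.7, 48.5]), 3.2) (298, 133, 68, 67)
(array([ 621.8, -212.5]), array([47.1, 48.1]), 3.7)
[ 0.22483761 -4.0342553  10.92121199]
```

Emit:
{"method": "servo_tool", "body": {
  "series": [0, 0.3, -3.5, 3, 0, 0, -0.01, 0, 0.3, -4.05, 7, 0, 0, -0.01, 0, 0.3, -4.05, 10.9, 0, 0, -0.01, 0, 0.3, -4.05, 12, 0, 0, -0.01, 0, 0.3, -4.05, 12, 0, 0, -0.01]
}}

```text
time: 16.92
eef_pos: [0.622, -0.2118, 0.0494]
ee_rot: [1.0, 0.03, 0.0, -0.0]
contact_force: [0.1, -0.3, 0.3]
gripper_width: 0.0856
```

```bash
python3 - <<'E'
from h import *
s=env.sense();print(s['eef_pos'],s['contact_force'],np.degrees(2*np.arctan2(s['ee_rot'][1],s['ee_rot'][0])),to_tool([.6225,-.2115,.0155]))
E
```

```text
[ 0.62197899 -0.21179102  0.04942315] [ 0.1017752  -0.2634107   0.34535055] 3.4623409573285056 [ 0.05281064 -0.02485322  3.39233764]
```

Emit:
{"method": "servo_tool", "body": {
  "series": [0, 0.05, 0, 2, 0, 0, 0, 0, 0.05, 0, 2.9, 0, 0, 0, 60, 0.05, 0, 2.9, 0, 0, 0, 90, 0.05, 0, 2.9, 0, 0, 0, 90, 0.05, 0, 2.9, 0, 0, 0]
}}

```text
time: 17.55
eef_pos: [0.6225, -0.2129, 0.0202]
ee_rot: [1.0, 0.03, 0.0, 0.0]
contact_force: [0.2, -0.3, -0.7]
gripper_width: 0.0549
```

Emit:
{"method": "servo_tool", "body": {
  "series": [90, 0, 0, 0.25, 0, 0, 0, 90, 0, 0, 0.5, 0, 0, 0, 255, 0, 0, 0.5, 0, 0, 0, 255, 0, 0, 0.5, 0, 0, 0, 255, 0, 0, 0.5, 0, 0, 0]
}}

```text
time: 18.18
eef_pos: [0.6221, -0.2127, 0.0146]
ee_rot: [1.0, 0.03, -0.0, -0.0]
contact_force: [0.6, -0.1, 0.1]
gripper_width: 0.049
```

```bash
python3 - <<'E'
from h import *
s=env.sense();print(s['eef_pos'],s['gripper_width'],s['contact_force'],np.degrees(2*np.arctan2(s['ee_rot'][1],s['ee_rot'][0])),to_tool([.5085,.198,.20]))
E
```

```text
[ 0.62211937 -0.21274967  0.01456057] 0.04904819691111216 [ 0.55071901 -0.11088745  0.14458019] 3.411631849438591 [ -8.89822486 -41.67998438 -18.53981775]
```

Emit:
{"method": "servo_tool", "body": {
  "series": [255, 0, 0, -5, 0, 0, 0, 255, 0, -1, -11, 0, 0, 0.1, 255, -1, -5, -15, 0, 0, 0.26, 255, -2, -10, -18.5, 0, 0, 0.42, 255, -3.2, -15, -21, 0, 0, 0.58]
}}

```text
time: 18.8
eef_pos: [0.581, -0.0634, 0.2263]
ee_rot: [0.966, -0.26, 0.001, -0.0]
contact_force: [1.8, 0.3, -0.7]
gripper_width: 0.0482
```

```bash
python3 - <<'E'
from h import *
s=env.sense();print(s['eef_pos'],s['gripper_width'],s['contact_force'],np.degrees(2*np.arctan2(s['ee_rot'][1],s['ee_rot'][0])),to_tool([.5085,.198,.18]))
E
```

```text
[ 0.58102491 -0.06343247  0.22632242] 0.048191860590827154 [ 1.81509593  0.34392473 -0.72687313] -30.13577846284737 [-19.40398993 -18.9652488    4.61846129]
```

Emit:
{"method": "servo_tool", "body": {
  "series": [255, -4, -4, 0, 0, 0, 0.17, 255, -8, -8, 0, 0, 0, 0.34, 255, -12, -12, 0, 0, 0, 0.5, 255, -16, -16, 0, 0, 0, 0.66, 255, -19.4, -19, 2, 0, 0, 0.66]
}}

```text
time: 19.42
eef_pos: [0.5072, 0.1992, 0.2058]
ee_rot: [0.831, -0.557, 0.001, -0.001]
contact_force: [0.2, -0.2, -1.5]
gripper_width: 0.0487
```

Emit:
{"method": "servo_tool", "body": {
  "series": [255, 0, 0, 0, 0, 0, 0, 255, 0, 0, 0, 0, 0, 0]
}}

```text
time: 19.68
eef_pos: [0.5075, 0.1958, 0.2045]
ee_rot: [0.831, -0.557, 0.0, 0.0]
contact_force: [0.4, 0.7, -1.4]
gripper_width: 0.0484
```

```bash
python3 - <<'E'
from h import *
s=env.sense();print(s['eef_pos'],s['gripper_width'],s['contact_force'],np.degrees(2*np.arctan2(s['ee_rot'][1],s['ee_rot'][0])),to_tool([.509,.1983,.13]))
c=env.get_calibration('wrist'); im=env.capture('wrist'); cv2.imwrite('pics/w6.png',im[:,:,::-1])
z=s['eef_pos'][2]+.0054
print(pad(c,im,'orange',z)); b=blobs(im,'orange')[0][:,0]
P=to_tool(at_z(c,b,z),s); print(P.min(0),P.max(0))
E
```

```text
[0.50750393 0.1958172  0.20451557] 0.04838553004587957 [ 0.44429293  0.71281806 -1.4483474 ] -67.62857490204007 [-0.17585731 -0.23621678  7.45137549]
(array([532.1, 183.6]), array([8.1, 2.9]), 25.5)
[ 1.90735131 -2.2122297  -0.54015056] [ 2.22280447 -1.40960015 -0.539693  ]
```

```bash
python3 - <<'E'
from h import *
s=env.sense(); HSV['orange']=((5,120,25),(22,255,255))
im=cv2.imread('pics/w6.png')[:,:,::-1].copy(); c=env.get_calibration('wrist')
b=cv2.convexHull(np.vstack(blobs(im,'orange',(200,200,450,420),100)))[:,0]; print(b.min(0),b.max(0))
P=to_tool(at_z(c,b,s['eef_pos'][2]+.0054),s); print(P.min(0),P.max(0))
im=cv2.imread('pics/w3.png')[:,:,::-1].copy();HSV['green']=((50,100,25),(75,255,255)); b=blobs(im,'green',(200,200,450,420))[0][:,0];print(b.min(0),b.max(0))
E
```

```text
[259 271] [391 381]
[-2.60071355 -2.25138252 -0.54138872] [ 2.27159496  2.58505393 -0.53874015]
[260 268] [391 377]
```

Emit:
{"method": "servo_tool", "body": {
  "series": [255, -0.18, -0.34, 3, 0, 0, 0.005, 255, -0.18, -0.34, 6, 0, 0, 0.005, 255, -0.18, -0.34, 8, 0, 0, 0.005, 255, -0.18, -0.34, 9.4, 0, 0, 0.005, 255, -0.18, -0.34, 9.6, 0, 0, 0.005]
}}

```text
time: 20.35
eef_pos: [0.51, 0.1984, 0.1081]
ee_rot: [0.829, -0.559, -0.0, 0.0]
contact_force: [0.5, -0.1, -0.5]
gripper_width: 0.0488
```

Emit:
{"method": "servo_tool", "body": {
  "series": [255, 0, 0, 0, 0, 0, 0, 255, 0, 0, 0.1, 0, 0, 0]
}}

```text
time: 20.6
eef_pos: [0.5105, 0.1995, 0.1085]
ee_rot: [0.829, -0.559, 0.0, -0.001]
contact_force: [0.4, 0.1, -0.7]
gripper_width: 0.0486
```

Emit:
{"method": "servo_tool", "body": {
  "series": [255, 0.05, 0.09, 0.1, 0, 0, 0, 255, 0.05, 0.09, 0.2, 0, 0, 0, 255, 0.05, 0.09, 0.3, 0, 0, 0]
}}

```text
time: 20.98
eef_pos: [0.5093, 0.1985, 0.1046]
ee_rot: [0.829, -0.559, 0.0, -0.0]
contact_force: [-0.1, -0.2, -0.3]
gripper_width: 0.0485
```

Emit:
{"method": "servo_tool", "body": {
  "series": [255, 0, 0, 0.1, 0, 0, 0, 255, 0, 0, 0.2, 0, 0, 0]
}}

```text
time: 21.22
eef_pos: [0.5093, 0.1985, 0.1026]
ee_rot: [0.829, -0.559, -0.0, -0.0]
contact_force: [-0.6, -0.6, -1.5]
gripper_width: 0.0481
```

Emit:
{"method": "servo_tool", "body": {
  "series": [255, 0, 0, 0.1, 0, 0, 0, 255, 0, 0, 0.2, 0, 0, 0]
}}

```text
time: 21.48
eef_pos: [0.5092, 0.1985, 0.1006]
ee_rot: [0.829, -0.559, -0.0, 0.0]
contact_force: [-0.3, -0.3, -0.9]
gripper_width: 0.0484
```

Emit:
{"method": "servo_tool", "body": {
  "series": [255, 0, 0, 0.1, 0, 0, 0, 255, 0, 0, 0.2, 0, 0, 0]
}}

```text
time: 21.72
eef_pos: [0.5097, 0.1987, 0.099]
ee_rot: [0.829, -0.559, 0.0, -0.0]
contact_force: [1.6, 0.0, -1.2]
gripper_width: 0.0489
```

Emit:
{"method": "servo_tool", "body": {
  "series": [255, 0, 0, 0.1, 0, 0, 0, 255, 0, 0, 0.2, 0, 0, 0]
}}

```text
time: 21.98
eef_pos: [0.5098, 0.1988, 0.0969]
ee_rot: [0.829, -0.559, 0.0, -0.001]
contact_force: [2.5, 0.8, 3.5]
gripper_width: 0.0485
```

Emit:
{"method": "servo_tool", "body": {
  "series": [255, 0, -0.08, 0, 0, 0, 0, 255, 0, -0.08, 0.1, 0, 0, 0]
}}

```text
time: 22.22
eef_pos: [0.5104, 0.199, 0.0959]
ee_rot: [0.829, -0.559, 0.0, -0.0]
contact_force: [2.4, 0.1, 4.7]
gripper_width: 0.0483
```

Emit:
{"method": "servo_tool", "body": {
  "series": [255, 0, 0, 0.1, 0, 0, 0, 255, 0, 0, 0.2, 0, 0, 0]
}}

```text
time: 22.48
eef_pos: [0.5102, 0.199, 0.0938]
ee_rot: [0.829, -0.559, 0.0, -0.0]
contact_force: [1.6, 1.7, 4.9]
gripper_width: 0.0484
```

Emit:
{"method": "servo_tool", "body": {
  "series": [255, 0, 0, 0.1, 0, 0, 0, 255, 0, 0, 0.2, 0, 0, 0]
}}

```text
time: 22.72
eef_pos: [0.5101, 0.1989, 0.092]
ee_rot: [0.829, -0.559, 0.0, -0.0]
contact_force: [0.7, 0.3, 8.0]
gripper_width: 0.0485
```

Emit:
{"method": "servo_tool", "body": {
  "series": [255, 0, 0, 0.1, 0, 0, 0, 255, 0, 0, 0.2, 0, 0, 0]
}}

```text
time: 22.98
eef_pos: [0.5104, 0.1991, 0.0902]
ee_rot: [0.829, -0.559, 0.0, -0.0]
contact_force: [2.3, 1.2, 7.3]
gripper_width: 0.0483
```

Emit:
{"method": "servo_tool", "body": {
  "series": [255, 0, 0, 0.1, 0, 0, 0, 255, 0, 0, 0.2, 0, 0, 0]
}}

```text
time: 23.22
eef_pos: [0.5106, 0.1991, 0.0883]
ee_rot: [0.829, -0.559, 0.0, -0.001]
contact_force: [1.6, 0.0, 9.1]
gripper_width: 0.0486
```

Emit:
{"method": "servo_tool", "body": {
  "series": [255, 0, 0, 0.1, 0, 0, 0, 255, 0, 0, 0.2, 0, 0, 0]
}}

```text
time: 23.48
eef_pos: [0.5106, 0.1991, 0.0862]
ee_rot: [0.829, -0.559, 0.0, -0.001]
contact_force: [1.6, 1.0, 7.1]
gripper_width: 0.0487
```

Emit:
{"method": "servo_tool", "body": {
  "series": [255, 0, 0, 0.1, 0, 0, 0, 255, 0, 0, 0.2, 0, 0, 0, 255, 0, 0, 0.3, 0, 0, 0]
}}

```text
time: 23.85
eef_pos: [0.5105, 0.1991, 0.0832]
ee_rot: [0.829, -0.559, 0.0, -0.001]
contact_force: [1.9, 0.2, 6.1]
gripper_width: 0.0485
```

Emit:
{"method": "servo_tool", "body": {
  "series": [255, 0, 0, 0.1, 0, 0, 0, 255, 0, 0, 0.2, 0, 0, 0, 255, 0, 0, 0.3, 0, 0, 0]
}}

```text
time: 24.22
eef_pos: [0.5106, 0.1991, 0.0802]
ee_rot: [0.829, -0.559, 0.0, -0.001]
contact_force: [1.1, 1.0, 6.9]
gripper_width: 0.0485
```

Emit:
{"method": "servo_tool", "body": {
  "series": [255, 0, 0, 0.1, 0, 0, 0, 255, 0, 0, 0.2, 0, 0, 0, 255, 0, 0, 0.3, 0, 0, 0]
}}

```text
time: 24.6
eef_pos: [0.5106, 0.1991, 0.0772]
ee_rot: [0.829, -0.559, 0.0, -0.001]
contact_force: [1.3, -0.1, 7.4]
gripper_width: 0.0485
```

Emit:
{"method": "servo_tool", "body": {
  "series": [255, 0, 0, 0.1, 0, 0, 0, 255, 0, 0, 0.2, 0, 0, 0, 255, 0, 0, 0.3, 0, 0, 0]
}}

```text
time: 24.98
eef_pos: [0.5106, 0.1991, 0.0743]
ee_rot: [0.829, -0.559, 0.0, -0.001]
contact_force: [2.4, 0.5, 6.8]
gripper_width: 0.0487
```

Emit:
{"method": "servo_tool", "body": {
  "series": [255, 0, 0, 0.1, 0, 0, 0, 255, 0, 0, 0.2, 0, 0, 0]
}}

```text
time: 25.22
eef_pos: [0.5106, 0.1991, 0.0723]
ee_rot: [0.829, -0.559, 0.0, -0.001]
contact_force: [1.1, -0.4, 7.9]
gripper_width: 0.0484
```

Emit:
{"method": "servo_tool", "body": {
  "series": [255, 0, 0, 0.05, 0, 0, 0, 255, 0, 0, 0.1, 0, 0, 0]
}}

```text
time: 25.48
eef_pos: [0.5106, 0.1991, 0.0712]
ee_rot: [0.829, -0.559, 0.0, -0.001]
contact_force: [1.9, 0.5, 7.2]
gripper_width: 0.0486
```

Emit:
{"method": "servo_tool", "body": {
  "series": [255, 0, 0, 0.05, 0, 0, 0, 255, 0, 0, 0.05, 0, 0, 0]
}}

```text
time: 25.72
eef_pos: [0.5106, 0.1991, 0.0706]
ee_rot: [0.829, -0.559, 0.0, -0.001]
contact_force: [3.2, 1.1, 5.5]
gripper_width: 0.0488
```

Emit:
{"method": "servo_tool", "body": {
  "series": [255, 0, 0, 0.05, 0, 0, 0, 255, 0, 0, 0.05, 0, 0, 0]
}}

```text
time: 25.98
eef_pos: [0.5106, 0.1991, 0.0701]
ee_rot: [0.829, -0.559, 0.0, -0.001]
contact_force: [2.3, 1.1, 5.6]
gripper_width: 0.0487
```

Emit:
{"method": "servo_tool", "body": {
  "series": [255, 0, 0, 0.05, 0, 0, 0, 255, 0, 0, 0.05, 0, 0, 0]
}}

```text
time: 26.22
eef_pos: [0.5106, 0.1991, 0.0697]
ee_rot: [0.829, -0.559, 0.0, -0.001]
contact_force: [2.1, 1.2, 7.4]
gripper_width: 0.0485
```

Emit:
{"method": "servo_tool", "body": {
  "series": [255, 0, 0, 0.04, 0, 0, 0, 255, 0, 0, 0.04, 0, 0, 0]
}}

```text
time: 26.48
eef_pos: [0.5105, 0.1991, 0.0692]
ee_rot: [0.829, -0.559, 0.0, -0.001]
contact_force: [3.0, 1.3, 7.0]
gripper_width: 0.0483
```

Emit:
{"method": "servo_tool", "body": {
  "series": [255, 0, 0, 0.03, 0, 0, 0, 255, 0, 0, 0.03, 0, 0, 0]
}}

```text
time: 26.72
eef_pos: [0.5105, 0.1991, 0.0689]
ee_rot: [0.829, -0.559, 0.0, -0.001]
contact_force: [1.7, 0.2, 7.0]
gripper_width: 0.0485
```

Emit:
{"method": "servo_tool", "body": {
  "series": [255, 0, 0, 0.03, 0, 0, 0, 255, 0, 0, 0.03, 0, 0, 0]
}}

```text
time: 26.98
eef_pos: [0.5106, 0.1991, 0.0687]
ee_rot: [0.829, -0.559, 0.0, -0.001]
contact_force: [1.9, 0.9, 7.1]
gripper_width: 0.0482
```

Emit:
{"method": "servo_tool", "body": {
  "series": [255, 0, 0, 0.03, 0, 0, 0, 255, 0, 0, 0.03, 0, 0, 0]
}}

```text
time: 27.22
eef_pos: [0.5106, 0.1991, 0.0684]
ee_rot: [0.829, -0.559, 0.0, -0.001]
contact_force: [2.5, 1.2, 6.2]
gripper_width: 0.0486
```

Emit:
{"method": "servo_tool", "body": {
  "series": [255, 0, 0, 0.03, 0, 0, 0, 255, 0, 0, 0.03, 0, 0, 0]
}}

```text
time: 27.48
eef_pos: [0.5105, 0.1991, 0.068]
ee_rot: [0.829, -0.559, 0.0, -0.001]
contact_force: [2.4, 0.7, 6.6]
gripper_width: 0.0486
```

Emit:
{"method": "servo_tool", "body": {
  "series": [255, 0, 0, 0.03, 0, 0, 0, 255, 0, 0, 0.03, 0, 0, 0]
}}

```text
time: 27.72
eef_pos: [0.5105, 0.1991, 0.0677]
ee_rot: [0.829, -0.559, 0.0, -0.001]
contact_force: [1.6, -0.3, 6.5]
gripper_width: 0.0486
```

Emit:
{"method": "servo_tool", "body": {
  "series": [255, 0, 0, 0.03, 0, 0, 0, 255, 0, 0, 0.03, 0, 0, 0]
}}

```text
time: 27.98
eef_pos: [0.5106, 0.1991, 0.0676]
ee_rot: [0.829, -0.559, 0.0, -0.001]
contact_force: [2.1, 1.1, 8.4]
gripper_width: 0.0484
```

Emit:
{"method": "servo_tool", "body": {
  "series": [255, 0, 0, 0.03, 0, 0, 0, 255, 0, 0, 0.03, 0, 0, 0]
}}

```text
time: 28.22
eef_pos: [0.5106, 0.1991, 0.0674]
ee_rot: [0.829, -0.559, 0.0, -0.001]
contact_force: [2.2, -0.2, 10.0]
gripper_width: 0.0484
```

Force begins to rise at 0.0676, which looks like the bumper. I'll lift gently to test the latch.

Emit:
{"method": "servo_tool", "body": {
  "series": [255, 0, 0, 0.03, 0, 0, 0, 255, 0, 0, 0.03, 0, 0, 0]
}}

```text
time: 28.48
eef_pos: [0.5106, 0.1991, 0.0673]
ee_rot: [0.829, -0.559, 0.0, -0.001]
contact_force: [-0.0, 0.1, 11.6]
gripper_width: 0.0487
```

Emit:
{"method": "servo_tool", "body": {
  "series": [255, 0, 0, -0.05, 0, 0, 0, 255, 0, 0, -0.1, 0, 0, 0]
}}

```text
time: 28.72
eef_pos: [0.5106, 0.1991, 0.0679]
ee_rot: [0.829, -0.559, 0.0, -0.001]
contact_force: [2.5, 1.5, 6.3]
gripper_width: 0.0482
```

Emit:
{"method": "servo_tool", "body": {
  "series": [255, 0, 0, -0.04, 0, 0, 0, 255, 0, 0, -0.04, 0, 0, 0]
}}

```text
time: 28.98
eef_pos: [0.5106, 0.1991, 0.0683]
ee_rot: [0.829, -0.559, 0.0, -0.001]
contact_force: [2.1, 0.5, 6.7]
gripper_width: 0.0484
```

Emit:
{"method": "servo_tool", "body": {
  "series": [255, 0, 0, -0.04, 0, 0, 0, 255, 0, 0, -0.04, 0, 0, 0]
}}

```text
time: 29.22
eef_pos: [0.5106, 0.1991, 0.0686]
ee_rot: [0.829, -0.559, 0.0, -0.001]
contact_force: [2.5, 0.2, 6.8]
gripper_width: 0.0483
```

Emit:
{"method": "servo_tool", "body": {
  "series": [255, 0, 0, -0.04, 0, 0, 0, 255, 0, 0, -0.04, 0, 0, 0]
}}

```text
time: 29.48
eef_pos: [0.5106, 0.1991, 0.069]
ee_rot: [0.829, -0.559, 0.0, -0.001]
contact_force: [2.8, 0.7, 5.7]
gripper_width: 0.0485
```

Emit:
{"method": "servo_tool", "body": {
  "series": [255, 0, 0, -0.04, 0, 0, 0, 255, 0, 0, -0.04, 0, 0, 0]
}}

```text
time: 29.72
eef_pos: [0.5106, 0.1991, 0.0694]
ee_rot: [0.829, -0.559, 0.0, -0.001]
contact_force: [3.1, 0.8, 6.5]
gripper_width: 0.0488
```

Emit:
{"method": "servo_tool", "body": {
  "series": [255, 0, 0, -0.04, 0, 0, 0, 255, 0, 0, -0.04, 0, 0, 0]
}}

```text
time: 29.98
eef_pos: [0.5105, 0.1991, 0.0694]
ee_rot: [0.829, -0.559, 0.0, -0.001]
contact_force: [4.7, 1.6, 1.9]
gripper_width: 0.0486
```

Emit:
{"method": "servo_tool", "body": {
  "series": [255, 0, 0, -0.04, 0, 0, 0, 255, 0, 0, -0.04, 0, 0, 0]
}}

```text
time: 30.22
eef_pos: [0.5104, 0.199, 0.0694]
ee_rot: [0.829, -0.559, 0.0, -0.001]
contact_force: [5.4, 2.4, -1.9]
gripper_width: 0.0485
```

Hard stop at 0.0694 with the force dropping through zero, so orange is latched. Releasing and retreating.

Emit:
{"method": "servo_tool", "body": {
  "series": [255, 0, 0, 0.08, 0, 0, 0, 60, 0, 0, 0.08, 0, 0, 0, 60, 0, 0, 0.08, 0, 0, 0, 60, 0, 0, 0.08, 0, 0, 0, 60, 0, 0, 0.08, 0, 0, 0]
}}

```text
time: 30.85
eef_pos: [0.5097, 0.1987, 0.0688]
ee_rot: [0.829, -0.559, -0.0, 0.0]
contact_force: [-0.4, 0.6, 0.8]
gripper_width: 0.0655
```

Emit:
{"method": "servo_tool", "body": {
  "series": [60, 0, 0, -1.5, 0, 0, 0, 30, 0, 0, -4, 0, 0, 0, 0, 0, 0, -8, 0, 0, 0, 0, 0, 0, -12, 0, 0, 0, 0, 2, 5, -13, 0, 0, 0]
}}

```text
time: 31.48
eef_pos: [0.4731, 0.1641, 0.2027]
ee_rot: [0.83, -0.557, 0.001, -0.003]
contact_force: [0.1, -0.4, 0.8]
gripper_width: 0.0853
```

Emit:
{"method": "servo_tool", "body": {
  "series": [0, 2, 2, 0, 0, 0, 0, 0, 2, 2, 0, 0, 0, 0, 0, 2, 2, 0, 0, 0, 0]
}}

```text
time: 31.85
eef_pos: [0.4605, 0.1361, 0.1997]
ee_rot: [0.829, -0.559, 0.0, -0.001]
contact_force: [0.5, 0.4, 0.2]
gripper_width: 0.0852
```

```bash
python3 - <<'E'
from h import *
print(env.sense()['contact_force'])
a=env.capture('wrist'); b=env.capture('scene'); 
cv2.imwrite('pics/end.png',np.hstack([cv2.resize(a[40:340,150:450],(400,400)),cv2.resize(b[200:330,385:515],(400,400),interpolation=cv2.INTER_CUBIC)])[:,:,::-1])
E
```

```text
[0.51714241 0.39680087 0.16820505]
```

View pics/end.png

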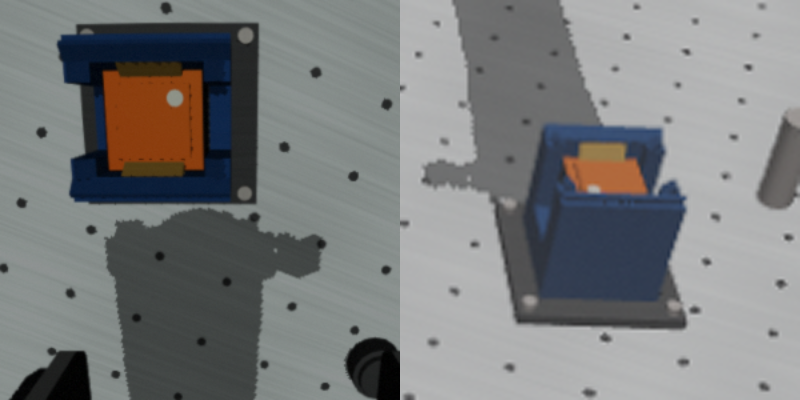

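Orange sits level under both brass lips in both views, and the gripper is clear of everything. Handing in.

```bash
python3 -c "
from rig import env
print(env.finish_job())"
```

```text
the job is handed in; nothing more can be done
None
```

I loaded the green cassette into the magazine, then the orange one on top of it, and handed the job in at about 32 s of the 72 s allowed.

- **Latch checks:** Before letting go of each cassette I lifted it gently, and both came up against a hard stop. The vertical force fell from +5 to −4.7 N for green and from +6.5 to −1.9 N for orange.
- **Forces:** The highest vertical force at the end of any move was about 9.8 N with green, in the magazine's mouth, and 11.6 N with orange, against the bumper. The force was only reported at the end of each short move, so a brief higher peak in between can't be ruled out.
- **Final view:** The wrist and scene cameras show orange level under both brass lips, with the gripper clear and nothing pressing on it. The other objects were never approached to be touched, but I took no full picture of the table afterwards.
- **Disagreements:**
  - The scene camera placed the cassettes about 8 mm from where the top camera did. I followed the top and wrist cameras, which agreed.
  - The wrist camera showed the held cassette about 2.3 mm to one side, and I corrected for that.
  - The automatic fit of the magazine's position failed on the scene picture and was poor on the top one. I used the wrist fit, which matched the magazine's foot plate in the top view.
  - Both cassettes slid about 0.5 mm sideways as they entered the mouth, so I re-centred them.

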